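# Clamp the vacuum flange and start its leak test

## Task

First turn the red bar knob clockwise to clamp the steel flange until the orange indicator tab pops out, and stop turning as soon as it has popped. Then slide the yellow lock tab on the white control box all the way aside, and press the green button under it fully down to start the leak test. Leave the knob tight, the lock tab aside and everything else on the bench where it is.

Things in the scene. Friction and masses are not known exactly. Their poses are not given: they have to be found in the camera images.
- clamp: Aluminium screw-clamp fixture, fixed to the bench. Base plate 130 x 180 x 16 mm; two posts 20 mm thick at y = +-68 mm carry a bridge 50 mm (x) by 166 mm (y), its top 116 mm above the bench. Origin: centre of the base's underside; z up.
- clamp_knob (a joint): Turn of the red bar knob on top of the bridge, rad; grows clockwise as seen from above (tightening). Starts anywhere from 0 to 0.7; the screw drives the dark pressure head down 3.5 mm per rad and its foot onto the flange; the tab pops at about 1.85. About 0.15 to 0.25 N m to turn; it stays where it is left. Going past 2.7 is over-tightening.
- knob_grip (a point): Centre of the red bar of the knob: bar 76 mm long (this point's x axis, which turns with the knob), 14 mm wide (its y axis), 34 mm tall; z up. The bar spans heights 126 to 160 mm above the bench, 10 mm clear over the bridge; this point is at 144 mm, on the knob's axis.
- indicator (a joint): How far the orange indicator tab (38 mm wide, 11 mm tall) stands out of the dark pressure head under the bridge, m: 0 = flush with the head's end, 0.016 = popped out. It comes out towards the fixture's +x side (away from the robot) by itself, all at once, when the set clamping force is reached, at about 80 mm above the bench; visible from beyond the table and from above.
- pressure_foot: Round black rubber foot, 36 mm across, under the pressure head; a spring in the head presses it on the flange. Origin: centre of its underside; z up.
- flange_center (a point): Round steel vacuum flange, 74 mm across, 30 mm tall, 0.6 kg, lying loose on the clamp's base between four brass pins, under the foot. Point at its centre, half-way up; z up.
- control_box: White control box fixed to the bench, 130 mm (x) by 200 mm (y), top at 75 mm. The lock tab slides along its +y axis between two aluminium rails (inner faces 34 mm from the middle, tops 13 mm above the box). A small amber lamp lies near the +y end. Origin: centre of the underside; z up.
- lock_tab (a joint): Slide of the yellow lock tab, m: 0 to 0.008 at the start (covering the button), 0.065 = against its stop, button quite free. Slides along the box's +y axis with about 2 N friction and stays where it is left. The tab's plate (66 x 58 x 5 mm, top 92 mm above the bench) covers the button and keeps it from being pressed.
- lock_grip (a point): Centre of the upright yellow grip fin on the lock tab: 44 mm long (along the box's x), 14 mm thick (along y, the sliding direction), 32 mm tall, its top 124 mm and this point 108 mm above the bench. Axes as those of the box; the point moves with the tab.
- start_button (a joint): Travel of the green button, m: 0 = up, 0.007 = fully down. Sprung: 2.4 N to start moving, 5.2 N fully down; comes back up when released.
- button_top (a point): Centre of the top face of the green round button, 48 mm across, its top 84 mm above the bench when up, on the white box 45 mm from the box's middle towards its -y end. Hidden under the lock tab at the start; z up.
- flange: The same steel flange; origin: centre of its underside, 16 mm above the bench.
- wipe_bottle: White bottle with blue cap, standing, 48 mm across, 120 mm tall, loose, between the two fixtures. Origin: centre of the underside. Bystander.
- screwdriver: Red-handled screwdriver, 170 mm, lying loose. Bystander.
- spare_ring: Steel ring, 90 mm across, 14 mm tall, lying loose. Bystander.
- spare_post: Aluminium post, 24 mm across, 110 mm tall, standing loose. Origin: centre of the underside. Bystander.
- wrench: Steel wrench, 180 mm, lying loose. Bystander.
- bolt_tray: Blue open tray 120 x 150 x 35 mm, loose. Bystander.
- grease_jar: Amber jar with black lid, 60 mm across, 60 mm tall, loose. Bystander.
Mind the look-alikes: they are no part of the job. Leave any blue or purple look-alike of the flange alone.

How it is judged:
On the way, in this order (a step that is already met when the one before it is completed fails the run):
1. the orange tab has popped out and the foot presses on the flange (value of joint indicator above 0.011 m and contact force between pressure_foot and flange above 6 N), for 0.2 s.
2. the yellow lock tab is slid all the way aside (value of joint lock_tab above 0.057 m), for 0.1 s.
3. the green button is pressed down (value of joint start_button above 0.0045 m), for 0.05 s.
At the end, for the whole second after the job is handed in: The orange tab stands out by over 11 mm, the foot presses on the flange with over 6 N, the flange is within 6 mm of the clamp's middle, the lock tab is over 57 mm aside, the knob is not past 2.7 rad, and the button, having been pressed over 4.5 mm, is back up (under 2 mm) (all of step 1 and value of joint lock_tab above 0.057 m and value of joint start_button below 0.002 m and horizontal distance between flange_center and clamp below 0.006 m); the robot touches nothing.
It fails at once if the clamp is over-tightened (knob past 2.7 rad) (value of joint clamp_knob above 2.7 rad).
It fails at once if a bystander is moved by more than 30 mm (distance of any of wipe_bottle, screwdriver, spare_ring, spare_post, wrench, bolt_tray, grease_jar from where it was at the start of the episode above 0.03 m).
It also fails if it takes over 67 s, if anything falls off the work surface, if the arm or the gripper's body presses on something with over 40 N, if the wrist force passes 120 N, or if a joint passes its speed limit or range.

## Robot

A 7-joint arm with a two-finger parallel gripper is mounted at the origin on the work surface. World frame = base frame: x ahead of the robot, y to its left, z up, the work surface at z = 0. Lengths are in m, angles in rad, forces in N, time in s.
With the tool pointing down it reaches from about 0.4 to 0.875 m from the base axis. Payload 19.3 kg.
Tool frame: the origin (TCP) lies between the finger pads; the fingertips stand bot.tcp_to_tips ahead of it and the grasp point (between the pads) lies 3 mm ahead of it (bot.tcp_to_tips is the distance from the TCP to the fingertips, in m); x points along the fingers, y is the direction in which the jaws open and shut, and the axes are right-handed (so a half turn about x gives the same grasp; the last joint's range is limited). The gripper opens to 85 mm and grips with 20 to 120 N. Pads are 22 mm wide; open, the fingers measure 114 mm over their backs; the gripper's body (76 mm by 85 mm) begins 54 mm behind the grasp point. The pads swing forward as they close: fully open they stand 13 mm farther back than shut.
Start: joints at [-0.07, 0.521, -0.036, 1.599, 0.021, 1.021, -0.113], TCP at [0.625, -0, 0.219] pointing down, gripper open.
Joint ranges: [-2.91, 2.91], [-0.3, 2.13], [-1.5, 1.42], [0.17, 2.43], [-1.26, 4.41], [0.16, 1.93], [-2.52, 2.52]. Speed limits (rad/s): [1.89, 1.89, 2.39, 2.39, 3.01, 3.01, 3.01].

## Interface

Orientations are given as [roll, pitch, yaw] about the fixed x, y, z axes, in that order (R = Rz(yaw) Ry(pitch) Rx(roll)).
In Python, from workcell import bot, eyes gives the robot as it stands. The module is installed in compiled form; this text tells all that it offers.
- The arm moves only by the tool step_arm, never from a script. Its argument "targets" is a list that holds one entry, the list of rows, each a list of 7 numbers: the shift along the tool's x, y, z in cm, then the turn, a rotation vector about the tool's x, y, z in rad, then the opening, from 0 (shut) to 1 (fully open). A call has 1 to 10 rows; each row is the pose to reach, as a shift and turn from the pose measured when the call began, along the tool's axes at that moment; what a row does not reach only later rows make up. A row lasts 1/10 s, in which the tool goes at most 50 mm and 8.59 degrees, less where a joint would pass 70% of its speed; a pose out of reach is approached as far as the arm can. A call with a gripper value outside its range is refused whole. The fingers move at their own pace and stop on an object; "grip_force" is the grip in N (left out, the last holds). Time passes only in rows, so rows that repeat a pose let the fingers close. It gives the time, the measured TCP pose, the force and the opening at its end, in the units of the state.
- bot.observe(): the state, without advancing time (a new reading comes with each control period).
- eyes.grab_frame(name): name is "scene" or "side" or "wrist"; returns the picture (384x512x3 uint8, red, green, blue); there is no depth.
- eyes.get_calibration(name): a dict with "fx", "fy", "cx", "cy" (pixels), "camera_from_world" (4x4, takes a point from world to camera coordinates); the wrist camera has in their place "hand_eye" (4x4, takes a point from camera to tool coordinates, whose origin is the TCP and whose axes are the tool frame's). Camera axes: x right, y down, z forward; pixel columns grow to the right and rows downward; lengths in m; the calibration is good to about 2 mm. The wrist camera is an equidistant fisheye: a pixel r from the principal point sees the ray r / f radians off the axis. A picture is of the moment at which its call begins: read the wrist's pose just before it. get_calibration takes no time and is no camera call.
- bot.job_done(): hands the job in, once; it reports no verdict.
The state is a dict: "clock": time; "qpos": joint angles; "qd": joint speeds; "joint_efforts": joint torques, N m; "position": TCP position; "tool_rot": TCP orientation; "force": force on the tool from outside, world axes, zero at the start; "moment": the same for the moment, N m; "grip_width": finger opening in m.
Only numpy, scipy, OpenCV 4.12 (cv2) and the standard library are available. Lean on these libraries where they do the work, as an engineer would, in place of code of your own. Each camera call takes 0.05 s, during which the arm holds its last target.

## Working session

There is one attempt and no reset: what is moved stays moved. The work goes in short steps, Python scripts to look and compute and a tool call to move; the robot and the scene stay as the last step left them, time stands still between calls to the robot, and variables do not carry over. Pictures are saved under pics/ and viewed, and the job is handed in when it is done.

Besides the shell and the picture viewer there is one more tool, called as name(argument=value, ...) on one line, values as JSON. step_arm: Moves the arm, as the interface text tells. Its arguments: {"type":"object","properties":{"targets":{"type":"array","items":{"type":"array","items":{"type":"array","items":{"type":"number"}}}},"grip_force":{"type":"number"}},"required":["targets"]}

```bash
mkdir -p pics
python3 - <<'E'
from workcell import bot,eyes
import cv2
s=bot.observe()
print({k:s[k] for k in s}); print(bot.tcp_to_tips)
for n in ["scene","side","wrist"]:
    f=eyes.grab_frame(n); cv2.imwrite(f"pics/{n}0.png",cv2.resize(f[:,:,::-1],(768,576),interpolation=cv2.INTER_CUBIC))
    c=eyes.get_calibration(n); print(n,c)
E
```

```text
{'clock': 0.0, 'qpos': array([-0.07018672,  0.52198799, -0.03634068,  1.59996751,  0.02119196,
        1.02107756, -0.11283081]), 'qd': array([-0.0010887 ,  0.00015848, -0.0015336 ,  0.0001084 ,  0.00091552,
        0.00114496,  0.00062271]), 'joint_efforts': array([-4.24098413e-03, -9.27110124e+01,  1.97758444e+00, -3.69928443e+01,
        1.76317629e-02,  8.19846697e-03, -6.58496788e-05]), 'position': array([ 6.24677880e-01, -3.34009602e-05,  2.18856299e-01]), 'tool_rot': array([-1.51377609,  1.5697405 , -3.08461991]), 'force': array([-0.22089543,  0.72174713,  0.44981501]), 'moment': array([-0.02842628, -0.01843448, -0.04551612]), 'grip_width': 0.0849812148473548}
0.022
scene {'fx': 379.8654117837965, 'fy': 379.8654117837965, 'cx': 258.84668178655124, 'cy': 191.69573520170232, 'camera_from_world': array([[-0.21496191,  0.97661422,  0.00400583,  0.11572325],
       [ 0.65117431,  0.14638402, -0.74467694, -0.26063034],
       [-0.72784847, -0.15746869, -0.66741307,  1.60116796],
       [ 0.        ,  0.        ,  0.        ,  1.        ]])}
side {'fx': 442.51884725397525, 'fy': 442.51884725397525, 'cx': 251.3193744624495, 'cy': 186.37415301706199, 'camera_from_world': array([[ 0.96001315, -0.27958886, -0.01431196, -0.51731201],
       [-0.16126465, -0.51049226, -0.84462498,  0.15939534],
       [ 0.22884159,  0.8131591 , -0.53516708,  1.0365356 ],
       [ 0.        ,  0.        ,  0.        ,  1.        ]])}
wrist {'fx': 297.3186396354542, 'fy': 297.3186396354542, 'cx': 250.17615876999866, 'cy': 189.42260484489094, 'hand_eye': array([[ 3.08983595e-04, -2.60832577e-01,  9.65384002e-01,
        -1.55662558e-01],
       [ 9.99999109e-01,  1.33441766e-03,  4.04774433e-05,
        -9.18563561e-05],
       [-1.29878329e-03,  9.65383129e-01,  2.60832757e-01,
        -6.63625186e-02],
       [ 0.00000000e+00,  0.00000000e+00,  0.00000000e+00,
         1.00000000e+00]])}
```

View pics/scene0.png

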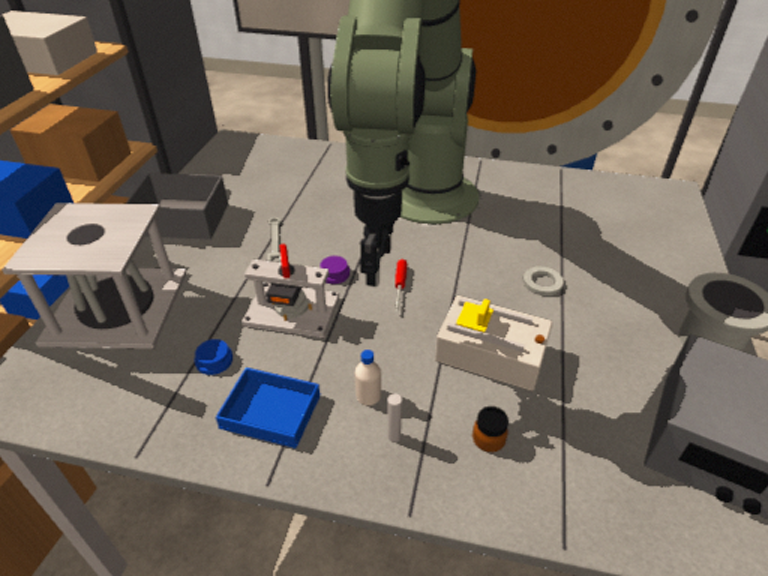

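View pics/side0.png

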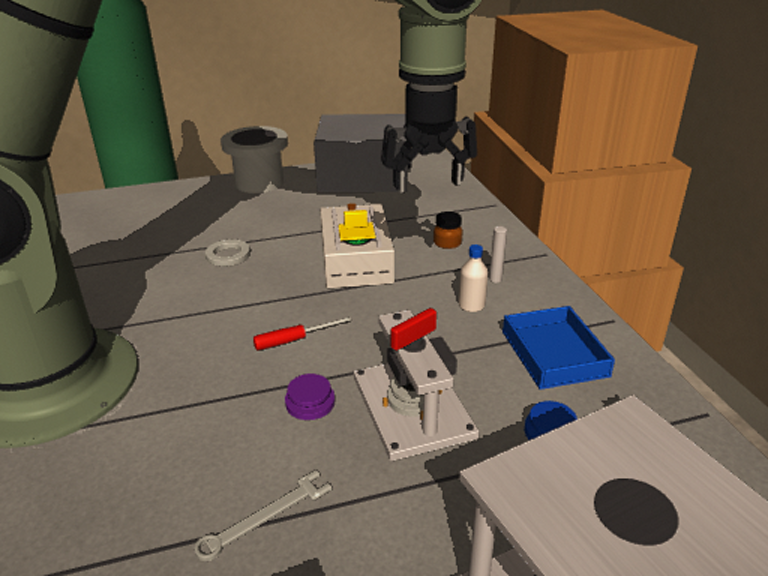

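View pics/wrist0.png

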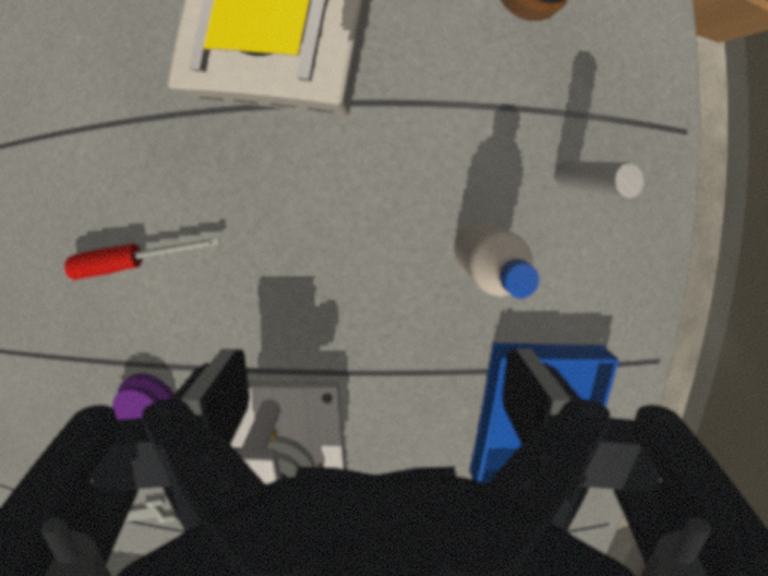

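The scene view shows the clamp with its red bar at about (285,262) and the box with its yellow tab at about (478,315). The side view shows the red bar at (414,329) and the yellow fin at (356,221). I'll zoom in next to measure them.

Run:
```python
import cv2
def crop(n,x0,y0,x1,y1,s,o):
    im=cv2.imread(f"pics/{n}0.png"); im=cv2.resize(im,(512,384),interpolation=cv2.INTER_AREA)
    return cv2.imwrite(f"pics/{o}.png",cv2.resize(im[y0:y1,x0:x1],None,fx=s,fy=s,interpolation=cv2.INTER_CUBIC))
crop("scene",155,150,235,230,7,"c_sc")
crop("scene",285,190,375,260,7,"c_sb")
crop("side",230,195,330,310,5,"c_dc")
crop("side",205,125,275,195,8,"c_db")
```

```text
(no output)
```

View pics/c_sc.png

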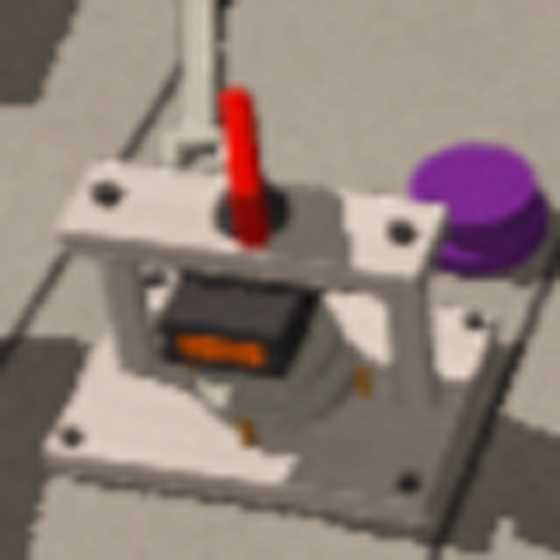

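View pics/c_dc.png

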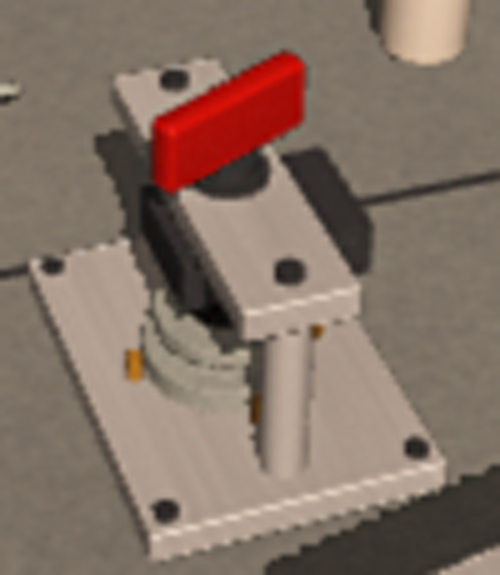

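View pics/c_sb.png

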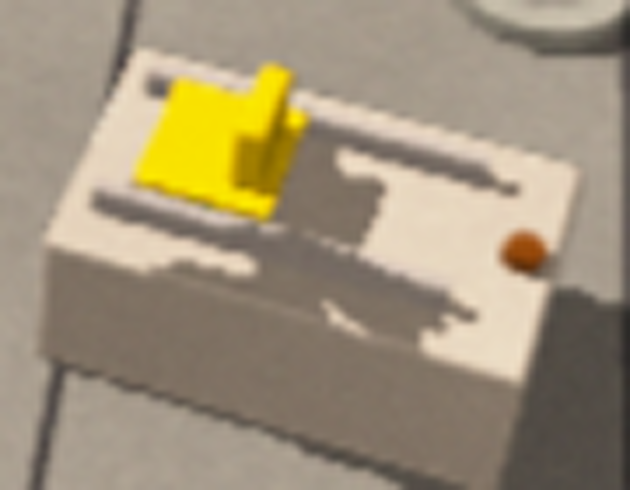

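View pics/c_db.png

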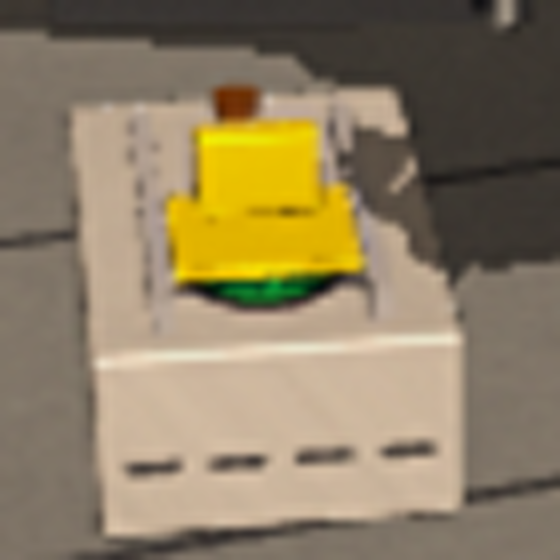

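```bash
cat > h.py <<'E'
import numpy as np
from workcell import bot,eyes
from scipy.optimize import least_squares
from scipy.spatial.transform import Rotation as R
def proj(n,P):
    c=eyes.get_calibration(n);T=c["camera_from_world"];p=np.atleast_2d(P)@T[:3,:3].T+T[:3,3]
    return np.c_[c["fx"]*p[:,0]/p[:,2]+c["cx"],c["fy"]*p[:,1]/p[:,2]+c["cy"]]
def world(n,uv,z):
    c=eyes.get_calibration(n);T=c["camera_from_world"];d=T[:3,:3].T@np.array([(uv[0]-c["cx"])/c["fx"],(uv[1]-c["cy"])/c["fy"],1]);o=-T[:3,:3].T@T[:3,3]
    return o+d*(z-o[2])/d[2]
def fit(obs,x0):
    def f(p):
        c,s=np.cos(p[2]),np.sin(p[2]);r=[]
        for n,L,uv in obs:
            P=np.array([p[0]+c*L[0]-s*L[1],p[1]+s*L[0]+c*L[1],L[2]]);r+=list((proj(n,P)[0]-uv))
        return np.array(r)
    return least_squares(f,x0,loss="soft_l1"),f
def tool(): 
    s=bot.observe();return s,R.from_euler("xyz",s["tool_rot"]).as_matrix()
E
python3 - <<'E'
from h import *
S=lambda u,v:np.array([u/7+155-.4,v/7+150-.4]);D=lambda u,v:np.array([u/5+230-.4,v/5+195-.4])
SB=lambda u,v:np.array([u/7+285-.4,v/7+190-.4]);DB=lambda u,v:np.array([u/8+205-.4,v/8+125-.4])
b=lambda i,j:(i*.025,j*.083,.116); p=lambda i,j:(i*.065,j*.09,.016)
o=[("scene",b(-1,-1),S(112,160)),("scene",b(-1,1),S(447,207)),("scene",b(1,-1),S(60,235)),("scene",b(1,1),S(430,272)),
("scene",p(1,-1),S(48,452)),("scene",p(1,1),S(437,525)),("side",b(-1,-1),D(243,330)),("side",b(1,-1),D(358,288)),("side",b(-1,1),D(115,78)),("side",b(1,1),D(218,60)),
("side",p(-1,-1),D(150,540)),("side",p(1,-1),D(445,462)),("side",p(-1,1),D(30,262))]
r,f=fit(o,[.6,-.2,0]);print("clamp",r.x.round(4));print(f(r.x).reshape(-1,2).round(1).tolist())
k=lambda i,j:(i*.065,j*.1,.075)
o=[("scene",k(-1,-1),SB(140,48)),("scene",k(-1,1),SB(580,168)),("scene",k(1,-1),SB(45,238)),("scene",k(1,1),SB(522,382)),
("side",k(-1,-1),DB(98,362)),("side",k(1,-1),DB(462,342)),("side",k(-1,1),DB(72,100)),("side",k(1,1),DB(400,88))]
r,f=fit(o,[.6,.2,0]);print("box",r.x.round(4));print(f(r.x).reshape(-1,2).round(1).tolist())
print("bar", world("scene",S(237,92),.16),world("scene",S(252,225),.16),world("side",D(163,122),.16),world("side",D(298,60),.16))
print("fin side top",world("side",DB(195,130),.124),world("side",DB(322,120),.124), "scene",world("scene",SB(275,70),.124))
s,M=tool();print(M.round(3))
E
```

```text
clamp [ 0.5282 -0.2196  0.0223]
[[-2.8, -0.5], [-0.0, -0.6], [-1.3, -1.2], [-2.1, 0.6], [-1.2, -0.5], [-2.1, -2.8], [-0.3, -3.5], [0.9, -0.6], [-1.0, -0.9], [-0.3, -1.5], [-0.2, -0.9], [0.5, -0.3], [-0.7, -1.0]]
box [ 0.5579  0.216  -0.1788]
[[-0.9, -0.8], [0.7, -0.2], [-1.1, 0.2], [0.1, 0.4], [-1.1, -0.5], [0.5, -1.1], [-0.2, 0.2], [0.2, -0.7]]
bar [ 0.49845169 -0.23104496  0.16      ] [ 0.58241878 -0.19348569  0.16      ] [ 0.4951643  -0.23500928  0.16      ] [ 0.56076283 -0.21090433  0.16      ]
fin side top [0.53066651 0.19066671 0.124     ] [0.57538316 0.18452336 0.124     ] scene [0.53417441 0.19133052 0.124     ]
[[-0.001  1.    -0.   ]
 [-0.    -0.    -1.   ]
 [-1.    -0.001  0.   ]]
```

The clamp centre comes out at about (0.528,-0.221) with the bar at yaw of about 0.35, and the two views agree. The box is at (0.558,0.216) with yaw -0.18. I'll move above the knob with the jaws across the bar.

step_arm(targets=[[[-5, -2, 4, -0.15, 0, 0, 1], [-6, -4, 8, -0.3, 0, 0, 1], [-6, -6, 12, -0.45, 0, 0, 1], [-6, -8, 16, -0.6, 0, 0, 1], [-6, -9.7, 20, -0.75, 0, 0, 1], [-6, -9.7, 22.1, -0.9, 0, 0, 1], [-6, -9.7, 22.1, -1.05, 0, 0, 1], [-6, -9.7, 22.1, -1.2, 0, 0, 1], [-6, -9.7, 22.1, -1.35, 0, 0, 1], [-6, -9.7, 22.1, -1.5, 0, 0, 1]]])

```text
clock: 1.15
position: [0.5276, -0.221, 0.2789]
tool_rot: [-3.111, 1.57, 3.076]
force: [-0.2, -0.4, 0.7]
grip_width: 0.0851
```

step_arm(targets=[[[0, 0, 0, -0.15, 0, 0, 1], [0, 0, 0, -0.3, 0, 0, 1], [0, 0, 0, -0.38, 0, 0, 1], [0, 0, 0, -0.38, 0, 0, 1], [0, 0, 0, -0.38, 0, 0, 1]]])

```text
clock: 1.65
position: [0.5275, -0.2212, 0.2787]
tool_rot: [2.726, 1.569, 3.007]
force: [0.7, -0.2, 0.7]
grip_width: 0.0854
```

Run:
```python
from h import *;import cv2
s,M=tool();print(s["clock"],s["position"],s["qpos"].round(3));print(M.round(3))
for n in ["wrist","scene"]:
    f=eyes.grab_frame(n);cv2.imwrite(f"pics/{n}1.png",cv2.resize(f[:,:,::-1],(768,576),interpolation=cv2.INTER_CUBIC))
```

```text
1.65 [ 0.52749352 -0.22117866  0.2787346 ] [ 0.562  0.398 -0.367  1.656  0.156  1.118  2.004]
[[-0.001 -0.277  0.961]
 [ 0.     0.961  0.277]
 [-1.     0.001 -0.001]]
```

View pics/wrist1.png

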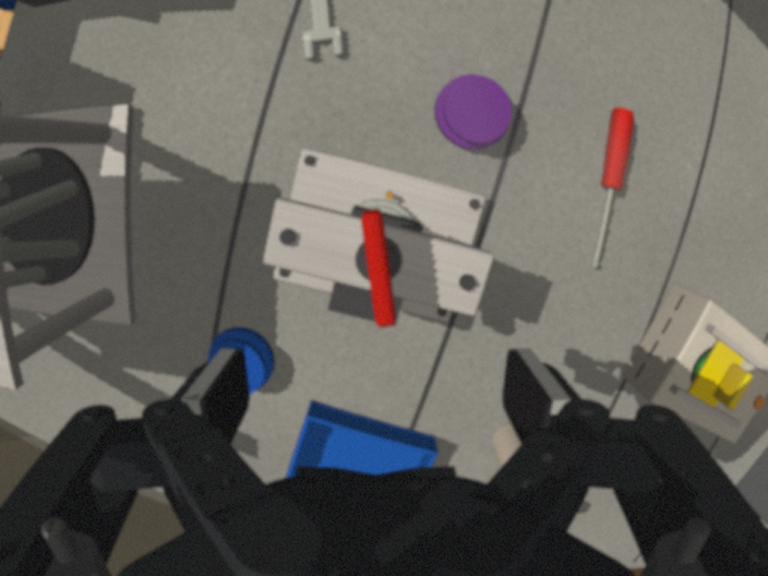

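The wrist view shows the bar's ends at (372,213) and (386,323), with the bridge around it. I'll convert these to world positions.

```bash
cat >> h.py <<'E'
def wray(uv,z,pos,M):
    c=eyes.get_calibration("wrist");d=np.array([uv[0]-c["cx"],uv[1]-c["cy"]])/c["fx"];r=np.hypot(*d)
    v=np.r_[d/max(r,1e-9)*np.sin(r),np.cos(r)];H=c["hand_eye"]
    o=pos+M@H[:3,3];w=M@H[:3,:3]@v
    return o+w*(z-o[2])/w[2]
E
python3 - <<'E'
from h import *;import cv2
s,M=tool();p=s["position"];g=lambda u,v,z:wray(((u+.5)/1.5-.5,(v+.5)/1.5-.5),z,p,M)
im=cv2.imread("pics/wrist1.png");hsv=cv2.cvtColor(im,cv2.COLOR_BGR2HSV)
m=((hsv[...,0]<8)|(hsv[...,0]>172))&(hsv[...,1]>180)&(hsv[...,2]>150);m=m.astype(np.uint8);m[:,500:]=0
r=cv2.minAreaRect(cv2.findNonZero(m));b=cv2.boxPoints(r);print(r);W=np.array([g(*q,.16) for q in b]);print(W.round(4),W.mean(0))
C=np.array([g(*q,.116) for q in [(275,200),(493,257),(478,314),(264,262)]]);print(C.round(4),C.mean(0))
d=C[0]-C[1];print(np.linalg.norm(d),np.arctan2(-d[0],d[1]))
E
```

```text
((376.4154357910156, 269.1849670410156), (112.395751953125, 16.90032386779785), 82.56858825683594)
[[ 0.4948 -0.2394  0.16  ]
 [ 0.4907 -0.2299  0.16  ]
 [ 0.5578 -0.2003  0.16  ]
 [ 0.5623 -0.2104  0.16  ]] [ 0.52640034 -0.22000807  0.16      ]
[[ 0.5061 -0.3024  0.116 ]
 [ 0.5017 -0.1367  0.116 ]
 [ 0.5471 -0.1327  0.116 ]
 [ 0.5531 -0.2996  0.116 ]] [ 0.52698588 -0.21784273  0.116     ]
0.1657911976990545 -3.1153324387170205
```

The bar is centred at about (0.527,-0.2195) with yaw of about 0.41. The wrist estimate agrees with the scene and side views to within 2 mm.

step_arm(targets=[[[3, 0.2, 0, -0.06, 0, 0, 1], [6, 0.2, 0, -0.13, 0, 0, 1], [9, 0.2, 0, -0.13, 0, 0, 1], [11, 0.2, 0, -0.13, 0, 0, 1], [12, 0.2, 0, -0.13, 0, 0, 1], [12.9, 0.2, 0, -0.13, 0, 0, 1], [12.9, 0.2, 0, -0.13, 0, 0, 1], [12.9, 0.2, 0, -0.13, 0, 0, 0.6]]])

```text
clock: 2.55
position: [0.5273, -0.2192, 0.1505]
tool_rot: [-3.116, 1.57, -2.704]
force: [-0.1, 0.3, 0.4]
grip_width: 0.0729
```

step_arm(targets=[[[0, 0, 0, 0, 0, 0, 0.3], [0, 0, 0, 0, 0, 0, 0.2], [0, 0, 0, 0, 0, 0, 0.1], [0, 0, 0, 0, 0, 0, 0], [0, 0, 0, 0, 0, 0, 0], [0, 0, 0, 0, 0, 0, 0], [0, 0, 0, 0, 0, 0, 0]]], grip_force=60)

```text
clock: 3.25
position: [0.5273, -0.2192, 0.1505]
tool_rot: [-3.085, 1.57, -2.673]
force: [0.3, 0.3, 0.9]
grip_width: -0.0002
```

```bash
cat > look.py <<'E'
import sys
from h import *;import cv2
k=sys.argv[1]
s,M=tool();print(s["clock"],s["position"].round(4),s["qpos"].round(3),s["force"].round(1),s["moment"].round(2),s["grip_width"]);print("yaw",np.arctan2(M[1,1],M[0,1]))
out=[]
for a in sys.argv[2:]:
    n,x0,y0,x1,y1=a.split(",");f=eyes.grab_frame(n)[int(y0):int(y1),int(x0):int(x1),::-1]
    out.append(cv2.resize(f,(390,390*f.shape[0]//f.shape[1]),interpolation=cv2.INTER_CUBIC))
h=max(o.shape[0] for o in out);out=[cv2.copyMakeBorder(o,0,h-o.shape[0],0,0,cv2.BORDER_CONSTANT) for o in out]
cv2.imwrite(f"pics/{k}.png",np.hstack(out))
E
python3 look.py g1 scene,150,140,240,230 wrist,100,80,400,380
```

```text
3.25 [ 0.5273 -0.2192  0.1505] [ 0.551  0.54  -0.365  1.796  0.247  0.851  2.052] [0.3 0.3 0.9] [0.01 0.05 0.02] -0.00023553315255880506
yaw 1.9822509028740027
```

View pics/g1.png

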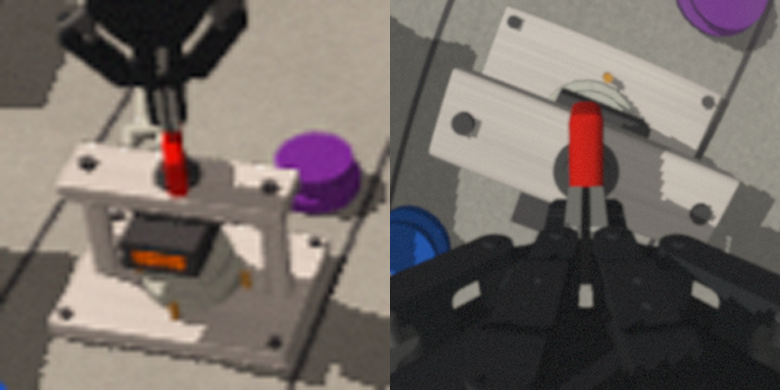

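```bash
python3 look.py g2 side,230,150,340,260 wrist,200,140,300,240
```

```text
3.35 [ 0.5273 -0.2192  0.1505] [ 0.551  0.54  -0.364  1.796  0.247  0.851  2.052] [-0.1  0.9 -0.7] [-0.   -0.03 -0.04] -4.753455187181597e-05
yaw 1.9822740884235057
```

View pics/g2.png

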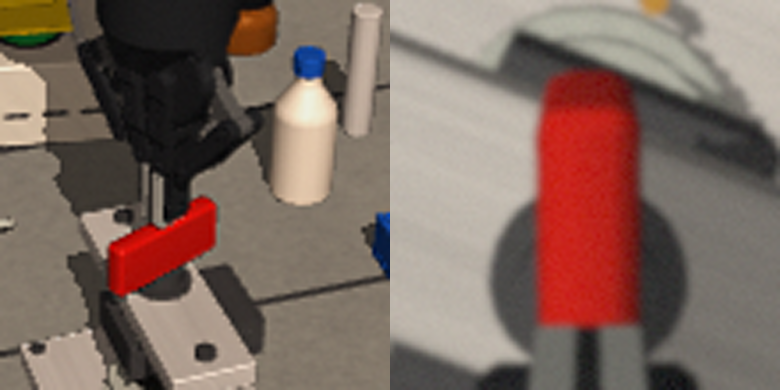

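Run:
```python
from h import *;import cv2
s,M=tool();p=s["position"]
P=np.array([p+M@[x,0,0] for x in (-.05,-.02,-.0095,0,.022)])
q=proj("side",P);print(P.round(3),q.round(1));print(proj("scene",P).round(1))
im=eyes.grab_frame("side")[:,:,::-1].copy()
im=cv2.resize(im[150:260,230:340],None,fx=6,fy=6,interpolation=cv2.INTER_CUBIC)[:,:]
for a in q: cv2.circle(im,tuple(int(v) for v in ((a-[230,150]+.5)*6)),4,(0,255,0),-1)
cv2.imwrite("pics/g3.png",cv2.resize(im,(600,600)))
```

```text
[[ 0.527 -0.219  0.201]
 [ 0.527 -0.219  0.171]
 [ 0.527 -0.219  0.16 ]
 [ 0.527 -0.219  0.151]
 [ 0.527 -0.219  0.129]] [[275.3 194.9]
 [275.1 207.4]
 [275.  211.7]
 [275.  215.5]
 [274.8 224.2]]
[[187.2 158.2]
 [188.4 166.2]
 [188.8 169. ]
 [189.2 171.4]
 [190.1 177. ]]
```

View pics/g3.png

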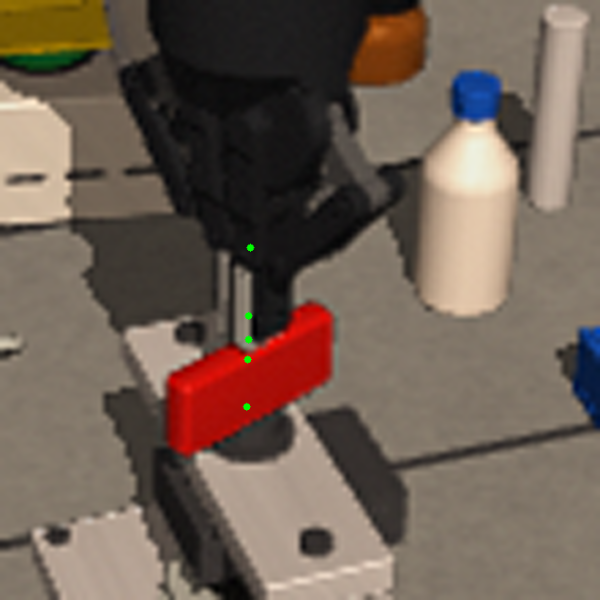

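The fingers read shut (0 mm) and the side view shows them inside the red bar, with no contact force. That doesn't fit a held bar, so I'll open, check, and close again slowly in small steps.

step_arm(targets=[[[0, 0, 0, 0, 0, 0, 0.2], [0, 0, 0, 0, 0, 0, 0.4], [0, 0, 0, 0, 0, 0, 0.5], [0, 0, 0, 0, 0, 0, 0.5]]], grip_force=30)

```text
clock: 3.9
position: [0.5273, -0.2192, 0.1505]
tool_rot: [-3.029, 1.57, -2.617]
force: [1.2, -0.4, 0.5]
grip_width: 0.0429
```

```bash
python3 look.py g4 side,230,150,340,260 wrist,180,120,320,260
```

```text
3.9 [ 0.5273 -0.2192  0.1505] [ 0.551  0.54  -0.365  1.796  0.247  0.851  2.052] [ 1.2 -0.4  0.5] [ 0.02  0.02 -0.01] 0.04293285350769138
yaw 1.9822313373726332
```

View pics/g4.png

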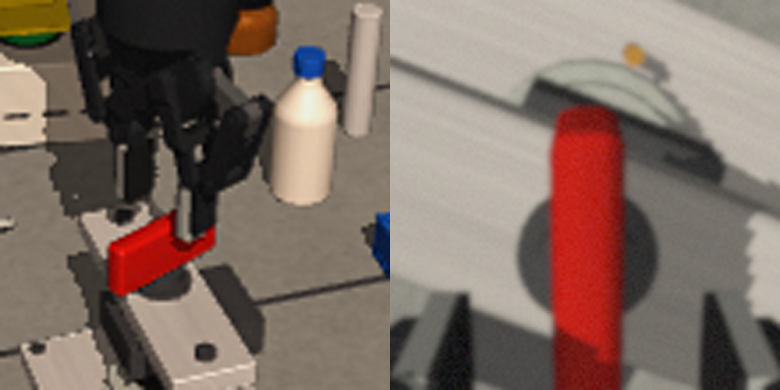

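Now the fingers straddle the bar and it is well centred at column 587. I'll close gently.

step_arm(targets=[[[0, 0, 0, 0, 0, 0, 0.4], [0, 0, 0, 0, 0, 0, 0.35], [0, 0, 0, 0, 0, 0, 0.3], [0, 0, 0, 0, 0, 0, 0.25], [0, 0, 0, 0, 0, 0, 0.22], [0, 0, 0, 0, 0, 0, 0.18], [0, 0, 0, 0, 0, 0, 0.15], [0, 0, 0, 0, 0, 0, 0.13], [0, 0, 0, 0, 0, 0, 0.13]]], grip_force=30)

```text
clock: 4.9
position: [0.5272, -0.2192, 0.1505]
tool_rot: [3.11, 1.57, -2.762]
force: [0.3, -0.2, -0.2]
grip_width: 0.0112
```

```bash
python3 look.py g5 side,230,150,340,260 wrist,180,120,320,260
```

```text
4.9 [ 0.5272 -0.2192  0.1505] [ 0.551  0.54  -0.365  1.797  0.247  0.851  2.052] [ 0.3 -0.2 -0.2] [-0.02 -0.04  0.04] 0.011199515481808727
yaw 1.9823010399609402
```

View pics/g5.png

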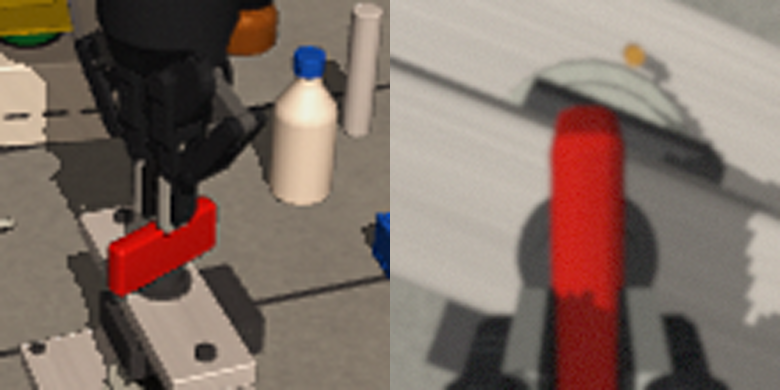

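The near pad doesn't cover the bar's front face, so the tips may be higher than I assumed. I'll check this with a full-resolution side view.

Run:
```python
from h import *;import cv2
s,M=tool();p=s["position"]
im=eyes.grab_frame("side")[:,:,::-1].copy()
im=cv2.resize(im[180:240,245:305],None,fx=10,fy=10,interpolation=cv2.INTER_CUBIC)
for sg,col in((-1,(0,255,0)),(1,(255,255,0))):
  for x in (-.05,-.03,-.01,0,.022):
    a=proj("side",p+M@[x,sg*.0056,0])[0];cv2.circle(im,tuple(int(v) for v in ((a-[245,180]+.5)*10)),4,col,-1)
# knob bar box model
c,sn=np.cos(.41),np.sin(.41)
for z in(.126,.16):
  for i,j in((1,1),(1,-1),(-1,1),(-1,-1)):
    a=proj("side",[.527+c*i*.038-sn*j*.007,-.2195+sn*i*.038+c*j*.007,z])[0];cv2.circle(im,tuple(int(v) for v in ((a-[245,180]+.5)*10)),4,(255,0,255),-1)
cv2.imwrite("pics/g6.png",im)
```

```text
(no output)
```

View pics/g6.png

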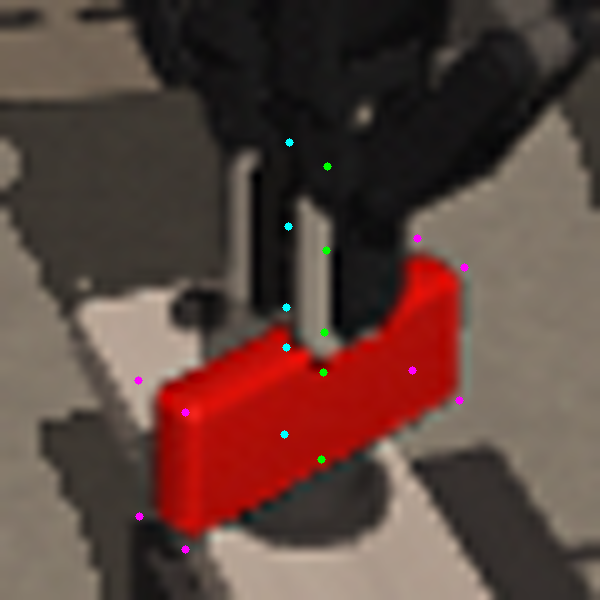

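Run:
```python
from h import *
for z in (.24,.23,.219,.21,.205,.197): print(z,proj("side",[[.625-.0425,0,z],[.625+.0425,0,z]]).round(1).tolist(), (proj("scene",[[.625,0,z]])*1.5).round(0).tolist())
for z in (.155,.16,.165,.17): print(z,((proj("side",[[.5273,-.2192,z]])-[245,180]+.5)*10).round())
```

```text
0.24 [[267.7, 128.1], [301.4, 123.4]] [[378.0, 269.0]]
0.23 [[267.6, 131.9], [301.2, 127.2]] [[378.0, 273.0]]
0.219 [[267.6, 136.1], [301.0, 131.4]] [[378.0, 278.0]]
0.21 [[267.6, 139.5], [300.8, 134.8]] [[378.0, 282.0]]
0.205 [[267.6, 141.4], [300.7, 136.6]] [[378.0, 284.0]]
0.197 [[267.6, 144.4], [300.6, 139.6]] [[378.0, 287.0]]
0.155 [[305. 342.]]
0.16 [[305. 322.]]
0.165 [[306. 302.]]
0.17 [[306. 281.]]
```

Run:
```python
import cv2
im=cv2.imread("pics/side0.png");cv2.imwrite("pics/s0z.png",cv2.resize(im[60:220,360:500],None,fx=4,fy=4))
```

```text
(no output)
```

View pics/s0z.png

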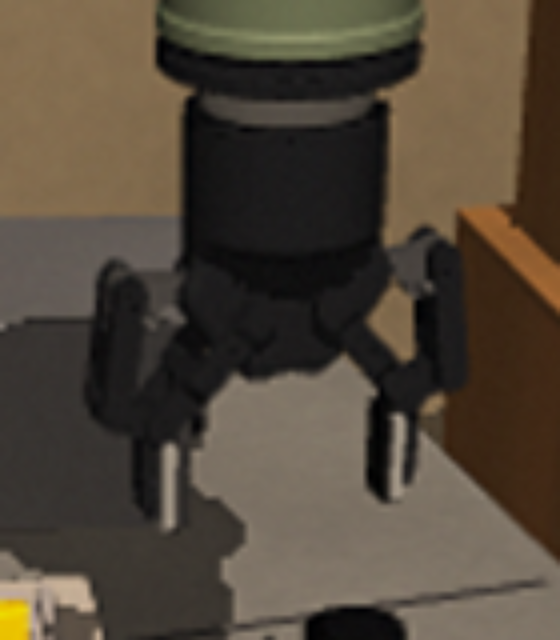

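In both fixed cameras the fingertips sit about 30 mm higher than the reported TCP implies, so the earlier closing was just above the bar. I'll trust the pictures: open, then descend in steps while watching the force.

step_arm(targets=[[[0, 0, 0, 0, 0, 0, 0.6], [0, 0, 0, 0, 0, 0, 0.6], [0, 0, 0, 0, 0, 0, 0.6], [0.5, 0, 0, 0, 0, 0, 0.6], [1.0, 0, 0, 0, 0, 0, 0.6], [1.5, 0, 0, 0, 0, 0, 0.6], [1.5, 0, 0, 0, 0, 0, 0.6]]])

```text
clock: 5.75
position: [0.5268, -0.219, 0.1346]
tool_rot: [2.581, 1.569, 2.992]
force: [-0.2, -0.8, 0.5]
grip_width: 0.051
```

```bash
python3 look.py g7 side,230,150,340,260 scene,155,130,235,210
```

```text
5.75 [ 0.5268 -0.219   0.1346] [ 0.546  0.561 -0.358  1.809  0.258  0.82   2.043] [-0.2 -0.8  0.5] [ 0.02 -0.03 -0.02] 0.050985929189821116
yaw 1.9823496913039715
```

View pics/g7.png

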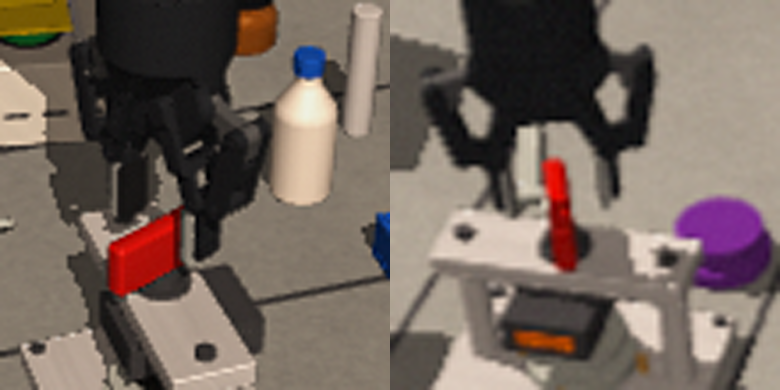

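Run:
```python
from h import *
def tri(a,b):
    return least_squares(lambda P:np.r_[proj("scene",P)[0]-a,proj("side",P)[0]-b],[.53,-.22,.14])
r=tri([180.6,173],[287.3,221.9]);print(r.x.round(4),r.fun.round(1))
s,M=tool();p=s["position"]
for x in(.022,.015,.0,-.01):
  for sg in(-1,1): P=p+M@[x,sg*.029,0];print(x,sg,P.round(3),proj("scene",P).round(1),proj("side",P).round(1))
```

```text
[ 0.5434 -0.2437  0.1495] [-0.9  0.8 -0.7 -0.5]
0.022 -1 [ 0.539 -0.246  0.113] [[181.2 181.9]] [[284.3 236.7]]
0.022 1 [ 0.516 -0.193  0.113] [[200.  179.6]] [[265.4 223.6]]
0.015 -1 [ 0.539 -0.246  0.12 ] [[180.9 180.2]] [[284.4 234. ]]
0.015 1 [ 0.516 -0.193  0.12 ] [[199.8 177.9]] [[265.4 220.9]]
0.0 -1 [ 0.539 -0.246  0.135] [[180.2 176.4]] [[284.6 228.1]]
0.0 1 [ 0.516 -0.193  0.135] [[199.3 174.1]] [[265.5 215.2]]
-0.01 -1 [ 0.539 -0.246  0.145] [[179.8 173.9]] [[284.7 224.1]]
-0.01 1 [ 0.516 -0.193  0.145] [[199.  171.6]] [[265.5 211.3]]
```

Triangulating the near tip gives z of about 0.149, against about 0.12 expected, so the offset is about +28 mm; horizontally it agrees. I'll go down another 10 mm and close.

step_arm(targets=[[[0.5, 0, 0, 0, 0, 0, 0.6], [1.0, 0, 0, 0, 0, 0, 0.5], [1.0, 0, 0, 0, 0, 0, 0.4], [1.0, 0, 0, 0, 0, 0, 0.2], [1.0, 0, 0, 0, 0, 0, 0], [1.0, 0, 0, 0, 0, 0, 0], [1.0, 0, 0, 0, 0, 0, 0], [1.0, 0, 0, 0, 0, 0, 0]]], grip_force=60)

```text
clock: 6.65
position: [0.5272, -0.2191, 0.1255]
tool_rot: [2.877, 1.57, -2.995]
force: [-1.2, 1.4, 4.0]
grip_width: 0.0128
```

```bash
python3 look.py g8 side,240,170,310,240 scene,155,140,235,220
```

```text
6.65 [ 0.5272 -0.2191  0.1255] [ 0.542  0.573 -0.354  1.815  0.265  0.801  2.037] [-1.2  1.4  4. ] [ 0.3   0.39 -0.01] 0.012817828508567638
yaw 1.9823935116232376
```

View pics/g8.png

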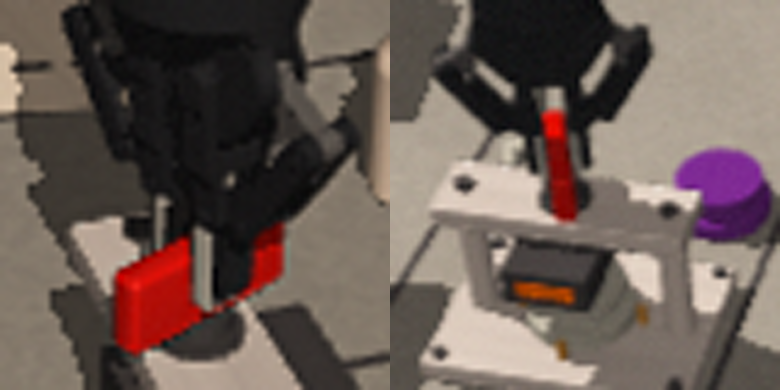

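The bar is gripped at 12.8 mm, with the pads near its middle. Now I'll turn clockwise, starting with 0.6 rad.

step_arm(targets=[[[0, 0, 0, 0.07, 0, 0, 0], [0, 0, 0, 0.14, 0, 0, 0], [0, 0, 0, 0.21, 0, 0, 0], [0, 0, 0, 0.28, 0, 0, 0], [0, 0, 0, 0.35, 0, 0, 0], [0, 0, 0, 0.42, 0, 0, 0], [0, 0, 0, 0.49, 0, 0, 0], [0, 0, 0, 0.56, 0, 0, 0], [0, 0, 0, 0.6, 0, 0, 0], [0, 0, 0, 0.6, 0, 0, 0]]])

```text
clock: 7.75
position: [0.5272, -0.2192, 0.1255]
tool_rot: [-2.531, 1.57, -2.72]
force: [-1.6, 0.4, 2.4]
grip_width: 0.0129
```

```bash
python3 look.py g9 side,240,170,310,240 scene,155,140,235,220
```

```text
7.75 [ 0.5272 -0.2192  0.1255] [ 0.432  0.559 -0.198  1.821  0.15   0.777  1.538] [-1.6  0.4  2.4] [ 0.06  0.29 -0.16] 0.012885810314662774
yaw 1.3816987603758735
```

View pics/g9.png

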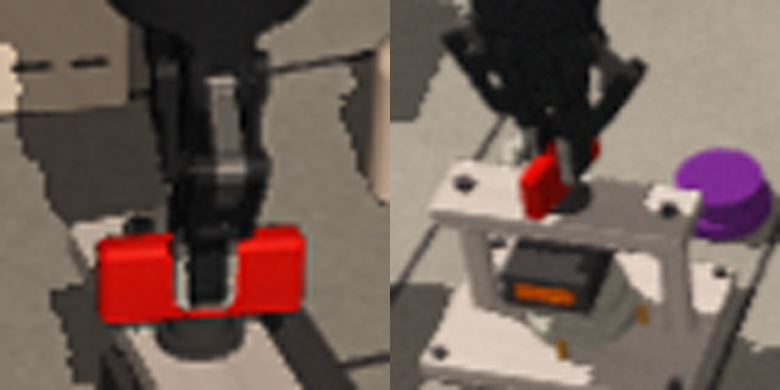

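The bar turned with the hand and the indicator isn't out yet. I'll continue by 0.4 rad.

step_arm(targets=[[[0, 0, 0, 0.07, 0, 0, 0], [0, 0, 0, 0.14, 0, 0, 0], [0, 0, 0, 0.21, 0, 0, 0], [0, 0, 0, 0.28, 0, 0, 0], [0, 0, 0, 0.35, 0, 0, 0], [0, 0, 0, 0.4, 0, 0, 0], [0, 0, 0, 0.4, 0, 0, 0]]])

```text
clock: 8.55
position: [0.5272, -0.2192, 0.1255]
tool_rot: [-2.19, 1.57, -2.778]
force: [-1.0, 0.5, 2.5]
grip_width: 0.0132
```

```bash
python3 look.py g10 side,240,170,310,240 scene,155,150,235,230
```

```text
8.55 [ 0.5272 -0.2192  0.1255] [ 0.357  0.555 -0.093  1.825  0.071  0.766  1.21 ] [-1.   0.5  2.5] [-0.03  0.28 -0.1 ] 0.013173558153748011
yaw 0.9836500060937017
```

View pics/g10.png

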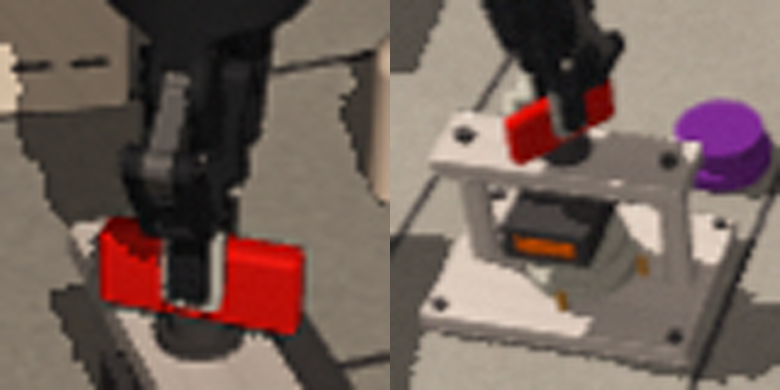

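That is about 1.0 rad in total with the tab still flush. From here I'll take smaller steps.

step_arm(targets=[[[0, 0, 0, 0.07, 0, 0, 0], [0, 0, 0, 0.15, 0, 0, 0], [0, 0, 0, 0.15, 0, 0, 0]]])

```text
clock: 8.95
position: [0.5272, -0.2192, 0.1255]
tool_rot: [-2.108, 1.57, -2.843]
force: [-2.1, -0.0, 3.0]
grip_width: 0.0128
```

```bash
python3 look.py g11 scene,155,150,235,230
```

```text
8.95 [ 0.5272 -0.2192  0.1255] [ 0.329  0.554 -0.054  1.827  0.042  0.762  1.088] [-2.1 -0.   3. ] [-0.05  0.31 -0.15] 0.012783955865486234
yaw 0.8356865365478133
```

View pics/g11.png

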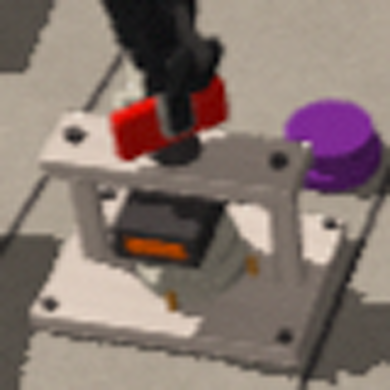

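step_arm(targets=[[[0, 0, 0, 0.07, 0, 0, 0], [0, 0, 0, 0.1, 0, 0, 0], [0, 0, 0, 0.1, 0, 0, 0]]])

```text
clock: 9.3
position: [0.5272, -0.2192, 0.1255]
tool_rot: [-1.913, 1.57, -2.744]
force: [-2.3, 0.8, 2.7]
grip_width: 0.013
```

```bash
python3 look.py g12 scene,155,150,235,230
```

```text
9.3 [ 0.5272 -0.2192  0.1255] [ 0.31   0.554 -0.028  1.828  0.023  0.761  1.01 ] [-2.3  0.8  2.7] [ 0.05  0.34 -0.02] 0.012950878167543619
yaw 0.7401357118999802
```

View pics/g12.png

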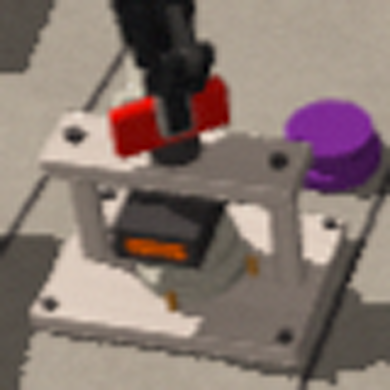

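Not popped at 1.24 rad of turn; the orange face is unchanged at about (150,245). I'll keep going in 0.1 rad steps.

step_arm(targets=[[[0, 0, 0, 0.06, 0, 0, 0], [0, 0, 0, 0.1, 0, 0, 0], [0, 0, 0, 0.1, 0, 0, 0]]])

```text
clock: 9.65
position: [0.5272, -0.2192, 0.1255]
tool_rot: [-1.802, 1.57, -2.731]
force: [-2.0, -0.1, 2.7]
grip_width: 0.0129
```

```bash
python3 look.py g13 scene,155,150,235,230
```

```text
9.65 [ 0.5272 -0.2192  0.1255] [ 0.291  0.554 -0.002  1.829  0.003  0.759  0.93 ] [-2.  -0.1  2.7] [ 0.08  0.28 -0.13] 0.01290472388011455
yaw 0.6419861451258213
```

View pics/g13.png

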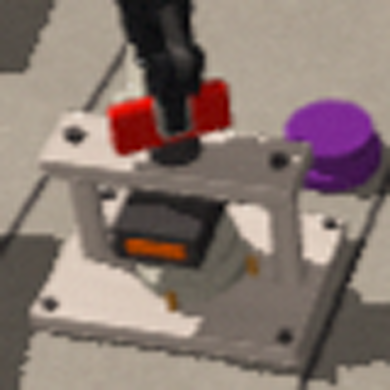

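step_arm(targets=[[[0, 0, 0, 0.06, 0, 0, 0], [0, 0, 0, 0.1, 0, 0, 0], [0, 0, 0, 0.1, 0, 0, 0]]])

```text
clock: 10.0
position: [0.5272, -0.2192, 0.1255]
tool_rot: [-1.672, 1.57, -2.698]
force: [-2.2, -0.3, 2.8]
grip_width: 0.0133
```

```bash
python3 look.py g14 scene,155,150,235,230 side,240,170,310,240
python3 - <<'E'
from h import *
for y in(-.6,-.8,-.93,-1.03):
  d=.038*np.array([np.cos(y),np.sin(y),0]);c=np.array([.527,-.2195,.16])
  print(y,*[((proj(n,[c+d,c-d])-o)*k).round(0).tolist() for n,o,k in(("scene",[155,150],4.875),("side",[240,170],5.57))])
E
```

```text
10.0 [ 0.5272 -0.2192  0.1255] [ 0.273  0.555  0.024  1.83  -0.017  0.758  0.85 ] [-2.2 -0.3  2.8] [ 0.05  0.3  -0.12] 0.013261171996306645
yaw 0.5444944799283254
-0.6 [[113.0, 119.0], [214.0, 67.0]] [[297.0, 251.0], [95.0, 215.0]]
-0.8 [[107.0, 112.0], [221.0, 72.0]] [[290.0, 263.0], [103.0, 204.0]]
-0.93 [[105.0, 108.0], [224.0, 77.0]] [[283.0, 270.0], [110.0, 198.0]]
-1.03 [[103.0, 104.0], [225.0, 80.0]] [[277.0, 275.0], [116.0, 193.0]]
```

View pics/g14.png

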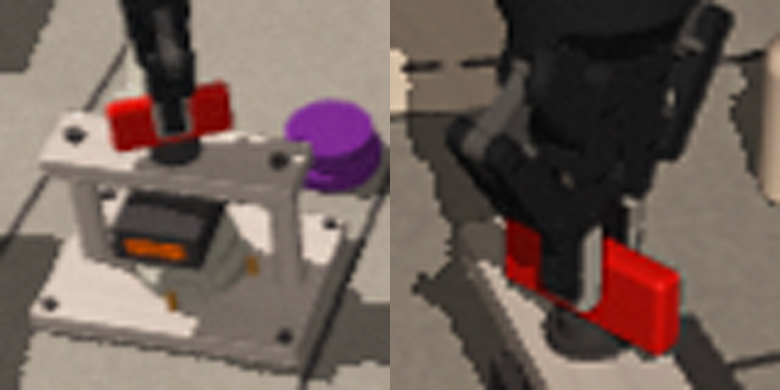

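The bar is following (about -1.0 rad) and hasn't popped after 1.44 rad. Continuing.

step_arm(targets=[[[0, 0, 0, 0.06, 0, 0, 0], [0, 0, 0, 0.1, 0, 0, 0], [0, 0, 0, 0.1, 0, 0, 0]]])

```text
clock: 10.4
position: [0.5272, -0.2192, 0.1255]
tool_rot: [-1.623, 1.57, -2.747]
force: [-2.7, -0.8, 4.0]
grip_width: 0.0125
```

```bash
python3 look.py g15 scene,155,150,235,230
```

```text
10.4 [ 0.5272 -0.2192  0.1255] [ 0.254  0.556  0.05   1.831 -0.038  0.757  0.77 ] [-2.7 -0.8  4. ] [ 0.04  0.38 -0.12] 0.012509350647493532
yaw 0.44654159906061536
```

View pics/g15.png

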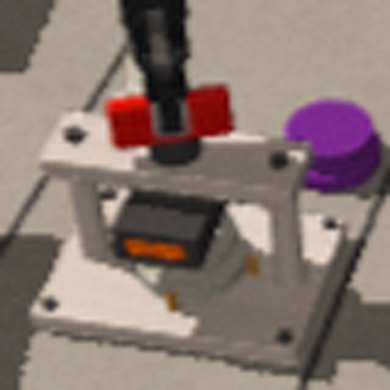

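step_arm(targets=[[[0, 0, 0, 0.06, 0, 0, 0], [0, 0, 0, 0.1, 0, 0, 0], [0, 0, 0, 0.1, 0, 0, 0]]])

```text
clock: 10.75
position: [0.5272, -0.2192, 0.1255]
tool_rot: [-1.483, 1.57, -2.705]
force: [-1.1, 0.8, 2.7]
grip_width: 0.0132
```

```bash
python3 look.py g16 scene,155,150,235,230
```

```text
10.75 [ 0.5272 -0.2192  0.1255] [ 0.235  0.557  0.076  1.832 -0.058  0.756  0.691] [-1.1  0.8  2.7] [ 0.07  0.35 -0.15] 0.013152612071456023
yaw 0.3489141184891911
```

View pics/g16.png

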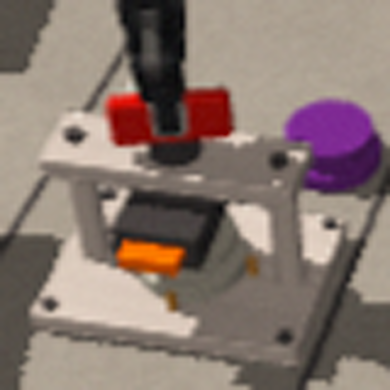

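Popped: the orange tab now stands out with a bright top at (150,257), after 1.63 rad of turn. I'll stop turning, release and lift straight up.

step_arm(targets=[[[0, 0, 0, 0, 0, 0, 0], [0, 0, 0, 0, 0, 0, 0.2], [0, 0, 0, 0, 0, 0, 0.4], [0, 0, 0, 0, 0, 0, 0.5], [0, 0, 0, 0, 0, 0, 0.5], [-2, 0, 0, 0, 0, 0, 0.5], [-5, 0, 0, 0, 0, 0, 0.5], [-9, 0, 0, 0, 0, 0, 0.5], [-13, 0, 0, 0, 0, 0, 0.5], [-13, 0, 0, 0, 0, 0, 0.5]]])

```text
clock: 11.8
position: [0.5292, -0.22, 0.2605]
tool_rot: [0.807, 1.564, -0.414]
force: [0.8, -0.8, -0.2]
grip_width: 0.0426
```

```bash
python3 look.py g17 scene,155,150,235,230 side,230,195,330,295
python3 - <<'E'
from h import *
s,M=tool();print(M.round(3))
# box geometry
yaw=-.1788;c=np.array([.5579,.216]);X=np.array([np.cos(yaw),np.sin(yaw)]);Y=np.array([-np.sin(yaw),np.cos(yaw)])
print("button",c-.045*Y,"Y",Y)
SB=np.array([275/7+285-.4,70/7+190-.4])
for q in ([.5307,.1907],[.5754,.1845]): v=np.array(q)-c;print(v@X,v@Y)
E
```

```text
11.8 [ 0.5292 -0.22    0.2605] [ 0.218  0.394  0.099  1.703 -0.043  1.04   0.68 ] [ 0.8 -0.8 -0.2] [-0.02 -0.07 -0.1 ] 0.042623567946920966
yaw 0.3498576070242389
[[ 0.001  0.939  0.343]
 [-0.001  0.343 -0.939]
 [-1.     0.     0.001]]
button [0.5498968 0.1717174] Y [0.17784883 0.98405782]
-0.02226679724099185 -0.029734151083031738
0.022823250067364048 -0.02788546675891529
```

View pics/g17.png

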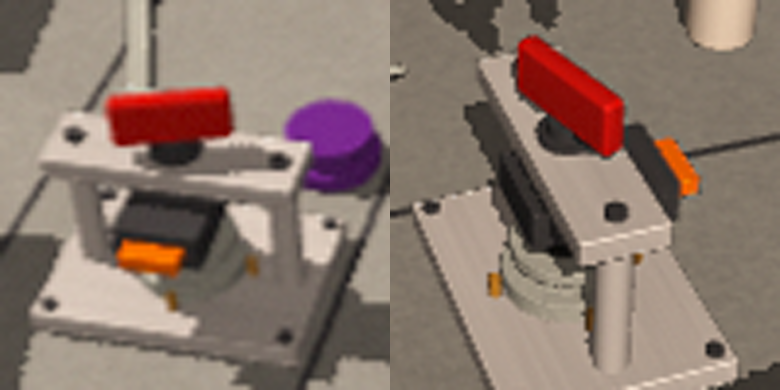

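Both views show the tab out (side view, orange block at (677,165)). Next I'll go over to the lock fin.

step_arm(targets=[[[0, 1.6, -3.7, -0.1, 0, 0, 0.6], [0, 3.5, -8, -0.2, 0, 0, 0.6], [0, 5.4, -12.5, -0.35, 0, 0, 0.7], [0, 7.3, -17, -0.5, 0, 0, 0.8], [0, 9.3, -21.5, -0.65, 0, 0, 0.8], [0, 11.2, -26, -0.8, 0, 0, 0.8], [0, 13.2, -30.5, -0.95, 0, 0, 0.8], [0, 15.1, -35, -1.04, 0, 0, 0.8], [0, 16.1, -37.4, -1.04, 0, 0, 0.8], [0, 16.1, -37.4, -1.04, 0, 0, 0.8]]])

```text
clock: 12.9
position: [0.5492, 0.1916, 0.2543]
tool_rot: [-3.105, 1.569, 3.003]
force: [-0.4, -0.0, 0.8]
grip_width: 0.0685
```

step_arm(targets=[[[0, 0, 0, 0, 0, 0, 0.8], [0, 0, 0, 0, 0, 0, 0.8]]])

```text
clock: 13.1
position: [0.5489, 0.1909, 0.2534]
tool_rot: [-2.879, 1.567, -3.055]
force: [-0.1, -0.0, 1.3]
grip_width: 0.0682
```

Run:
```python
from h import *;import cv2
s,M=tool();print(s["clock"],s["position"],s["qpos"].round(3));print(M.round(3))
for n in ["wrist","side"]:
    f=eyes.grab_frame(n);cv2.imwrite(f"pics/{n}2.png",cv2.resize(f[:,:,::-1],(768,576),interpolation=cv2.INTER_CUBIC))
```

```text
13.1 [0.54887956 0.19092551 0.25337526] [-0.256  0.428 -0.249  1.668  0.116  1.064  0.855]
[[-0.003  0.175  0.985]
 [-0.     0.985 -0.175]
 [-1.    -0.001 -0.003]]
```

View pics/wrist2.png

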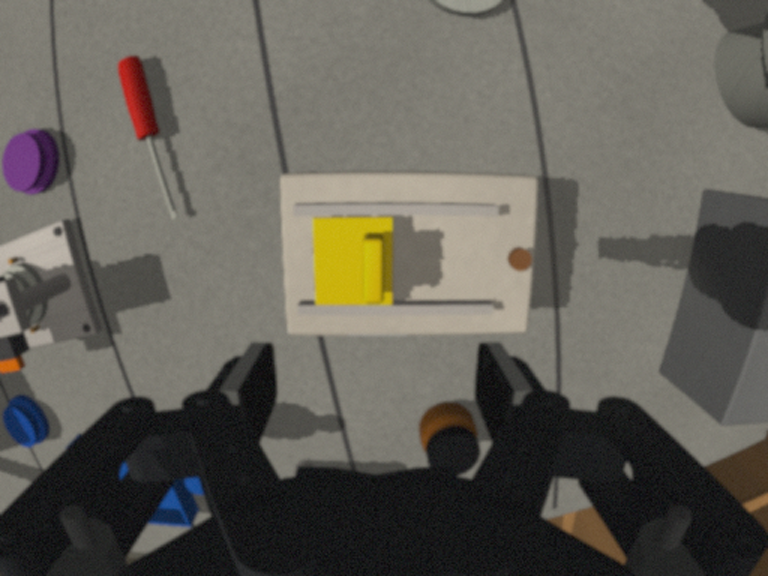

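View pics/side2.png

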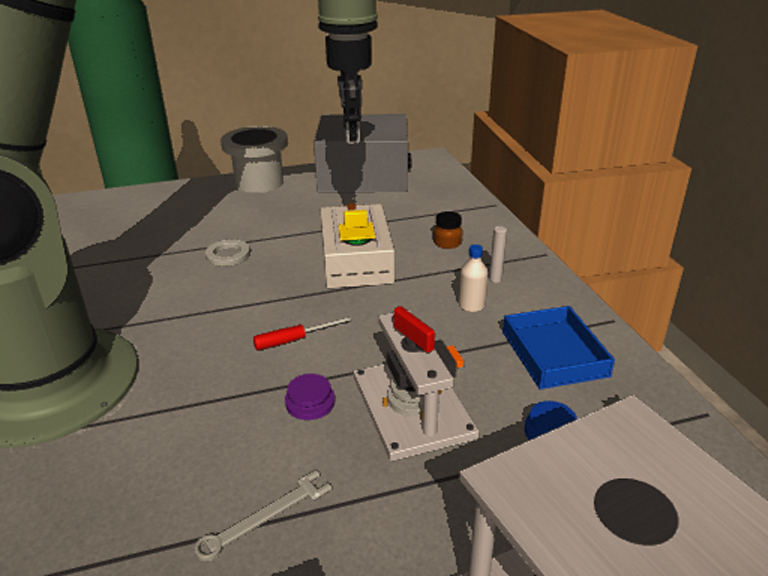

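The wrist view shows the fin's top at columns 364–383 and rows 233–303. I'll compute its position with and without the 28 mm height correction.

Run:
```python
from h import *
s,M=tool()
for dz in(0,.028):
  p=s["position"]+[0,0,dz];g=lambda u,v,z:wray(((u+.5)/1.5-.5,(v+.5)/1.5-.5),z,p,M)
  F=np.array([g(*q,.124) for q in((365,234),(383,234),(382,303),(364,303))])
  print(dz,"fin",F.mean(0).round(4),"size",np.linalg.norm(F[0]-F[1]).round(4),np.linalg.norm(F[1]-F[2]).round(4),"tool yz",(M.T@(F.mean(0)-p)).round(4))
  C=np.array([g(*q,.075) for q in((281,175),(536,177),(526,331),(289,333))]);print(" box",C.mean(0).round(4),np.linalg.norm(C[0]-C[1]).round(4),np.linalg.norm(C[1]-C[2]).round(4))
```

```text
0 fin [0.5494 0.1896 0.124 ] size 0.0116 0.0467 tool yz [ 0.13   -0.0008  0.0006]
 box [0.5552 0.2174 0.075 ] 0.1958 0.1266
0.028 fin [0.5557 0.1883 0.124 ] size 0.0128 0.0512 tool yz [ 0.158  -0.0009  0.0071]
 box [0.5611 0.2186 0.075 ] 0.2122 0.1371
```

The wrist fix puts the fin within 1 mm across the jaws and about 2 mm along them. Box size implies the arm's height is right to about 7 mm, so it's the fingertips that end higher than stated (about TCP+7 mm when near shut). I'll aim for a reported TCP z of about 0.096.

step_arm(targets=[[[3, 0, 0.1, 0, 0, 0, 0.8], [6, -0.1, 0.2, 0, 0, 0, 0.8], [9, -0.1, 0.2, 0, 0, 0, 0.7], [11, -0.1, 0.2, 0, 0, 0, 0.6], [13, -0.1, 0.2, 0, 0, 0, 0.5], [13, -0.1, 0.2, 0, 0, 0, 0.5]]])

```text
clock: 13.8
position: [0.5496, 0.1879, 0.1218]
tool_rot: [-2.672, 1.565, -2.85]
force: [-1.0, -0.7, -0.0]
grip_width: 0.0427
```

```bash
python3 look.py f1 side,200,110,280,190 wrist,150,100,350,300
```

```text
13.8 [0.5496 0.1879 0.1218] [-0.271  0.582 -0.226  1.791  0.172  0.794  0.811] [-1.  -0.7 -0. ] [-0.06  0.02 -0.  ] 0.04265353752697186
yaw 1.3935261366550864
```

View pics/f1.png

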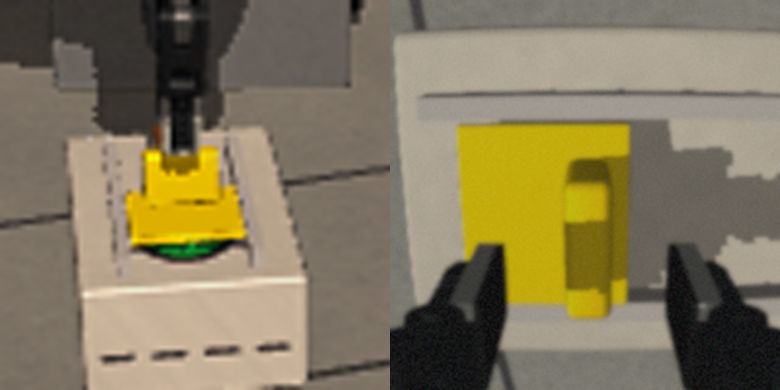

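The fin sits centred between the pads at column 587. I'll go down 2.6 cm and close.

step_arm(targets=[[[1, 0, 0, 0, 0, 0, 0.5], [2, 0, 0, 0, 0, 0, 0.5], [2.6, 0, 0, 0, 0, 0, 0.5], [2.6, 0, 0, 0, 0, 0, 0.3], [2.6, 0, 0, 0, 0, 0, 0.1], [2.6, 0, 0, 0, 0, 0, 0], [2.6, 0, 0, 0, 0, 0, 0], [2.6, 0, 0, 0, 0, 0, 0]]], grip_force=40)

```text
clock: 14.7
position: [0.5509, 0.1887, 0.0986]
tool_rot: [-2.878, 1.569, -3.055]
force: [-0.2, 0.6, -0.7]
grip_width: 0.0129
```

```bash
python3 look.py f2 side,200,110,280,190 scene,285,170,375,260;python3 -c "
from h import *
s,M=tool();print(M.round(3))"
```

```text
14.7 [0.5509 0.1887 0.0986] [-0.277  0.614 -0.219  1.805  0.184  0.744  0.8  ] [-0.2  0.6 -0.7] [0.09 0.13 0.03] 0.012879742077595393
yaw 1.3937735245079945
[[-0.002  0.176  0.984]
 [-0.     0.984 -0.176]
 [-1.    -0.001 -0.002]]
```

View pics/f2.png

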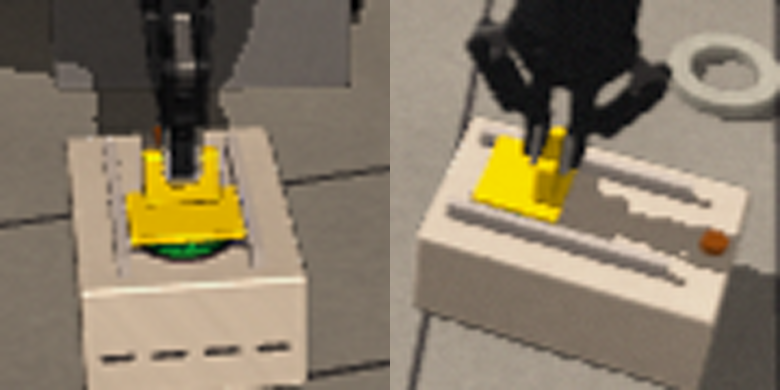

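Gripped at 12.9 mm. Now sliding along tool +y, which is box +y.

step_arm(targets=[[[0, 0.7, 0, 0, 0, 0, 0], [0, 1.5, 0, 0, 0, 0, 0], [0, 2.3, 0, 0, 0, 0, 0], [0, 3.1, 0, 0, 0, 0, 0], [0, 3.9, 0, 0, 0, 0, 0], [0, 4.6, 0, 0, 0, 0, 0], [0, 5.2, 0, 0, 0, 0, 0], [0, 5.5, 0, 0, 0, 0, 0], [0, 5.5, 0, 0, 0, 0, 0]]])

```text
clock: 15.7
position: [0.5606, 0.2438, 0.0986]
tool_rot: [3.04, 1.569, 2.864]
force: [-2.8, 1.9, 1.0]
grip_width: 0.0128
```

step_arm(targets=[[[0, 0.2, 0, 0, 0, 0, 0], [0, 0.4, 0, 0, 0, 0, 0], [0, 0.5, 0, 0, 0, 0, 0]]])

```text
clock: 16.0
position: [0.5614, 0.2487, 0.0985]
tool_rot: [-3.131, 1.568, 2.976]
force: [-4.3, -1.0, 2.5]
grip_width: 0.013
```

```bash
python3 look.py f3 side,200,110,280,190 scene,285,170,375,260
```

```text
16.0 [0.5614 0.2487 0.0985] [-0.366  0.656 -0.216  1.718  0.183  0.789  0.727] [-4.3 -1.   2.5] [-0.33  0.85  0.06] 0.0129726245921325
yaw 1.3942494581703386
```

View pics/f3.png

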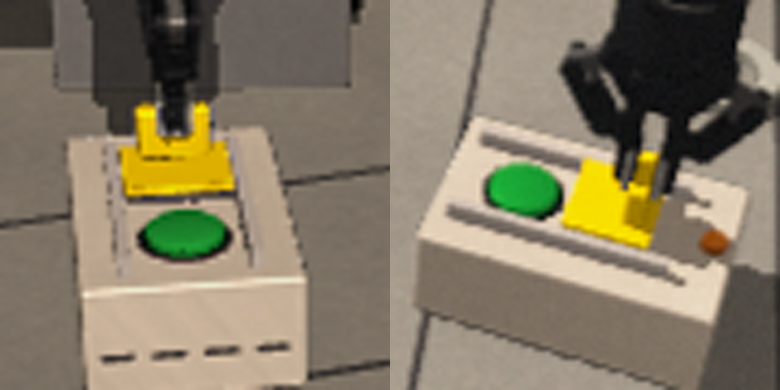

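The tab has moved 61 mm and the button is uncovered. I'll creep on to the stop, watching the force.

step_arm(targets=[[[0, 0.15, 0, 0, 0, 0, 0], [0, 0.25, 0, 0, 0, 0, 0], [0, 0.25, 0, 0, 0, 0, 0]]])

```text
clock: 16.4
position: [0.5619, 0.2515, 0.0986]
tool_rot: [2.949, 1.569, 2.773]
force: [-3.3, -0.8, 1.4]
grip_width: 0.0128
```

step_arm(targets=[[[0, 0.15, 0, 0, 0, 0, 0], [0, 0.2, 0, 0, 0, 0, 0], [0, 0.2, 0, 0, 0, 0, 0]]])

```text
clock: 16.7
position: [0.562, 0.2519, 0.0985]
tool_rot: [-2.542, 1.567, -2.72]
force: [-6.8, -8.2, 6.6]
grip_width: 0.013
```

The reaction force rose to 8 N with no further travel (64 mm in total), so it's against the stop. Release and lift.

step_arm(targets=[[[0, -0.1, 0, 0, 0, 0, 0], [0, -0.1, 0, 0, 0, 0, 0.2], [0, -0.1, 0, 0, 0, 0, 0.4], [0, -0.1, 0, 0, 0, 0, 0.4], [-2, -0.1, 0, 0, 0, 0, 0.4], [-5, -0.1, 0, 0, 0, 0, 0.4], [-8, -0.1, 0, 0, 0, 0, 0.4], [-8, -0.1, 0, 0, 0, 0, 0.2], [-8, -0.1, 0, 0, 0, 0, 0], [-8, -0.1, 0, 0, 0, 0, 0]]])

```text
clock: 17.7
position: [0.5618, 0.2508, 0.1777]
tool_rot: [-2.517, 1.566, -2.694]
force: [0.8, 0.7, 0.2]
grip_width: 0.0001
```

```bash
python3 - <<'E'
from h import *;import cv2
s,M=tool();print(s["clock"],s["position"],s["grip_width"]);print(M.round(3))
f=eyes.grab_frame("wrist");cv2.imwrite("pics/w3.png",cv2.resize(f[:,:,::-1],(768,576),interpolation=cv2.INTER_CUBIC))
hsv=cv2.cvtColor(f,cv2.COLOR_RGB2HSV);m=cv2.inRange(hsv,(45,100,50),(85,255,255))
n,l,st,ce=cv2.connectedComponentsWithStats(m);i=1+np.argmax(st[1:,4]);print(st[i],ce[i])
for dz in(0,.007):
  p=s["position"]+[0,0,dz];P=wray(ce[i],.084,p,M);print(P.round(4),"tool",(M.T@(P-s["position"])).round(4))
E
python3 look.py f4 side,200,110,280,190 scene,285,170,375,260
```

```text
17.7 [0.5618049  0.25080398 0.17769809] 6.812565816739747e-05
[[-0.004  0.176  0.984]
 [-0.002  0.984 -0.176]
 [-1.    -0.003 -0.004]]
[ 138  160   52   53 2138] [163.46679139 186.43171188]
[0.5465 0.1752 0.084 ] tool [ 0.0939 -0.0769 -0.0014]
[0.5479 0.1727 0.084 ] tool [ 0.0939 -0.0791  0.0004]
17.75 [0.5618 0.2508 0.1776] [-0.358  0.56  -0.232  1.656  0.15   0.948  0.75 ] [ 0.1 -0.6 -0.5] [-0.    0.02 -0.03] 0.0004244980201143447
yaw 1.3936319457181032
```

View pics/w3.png

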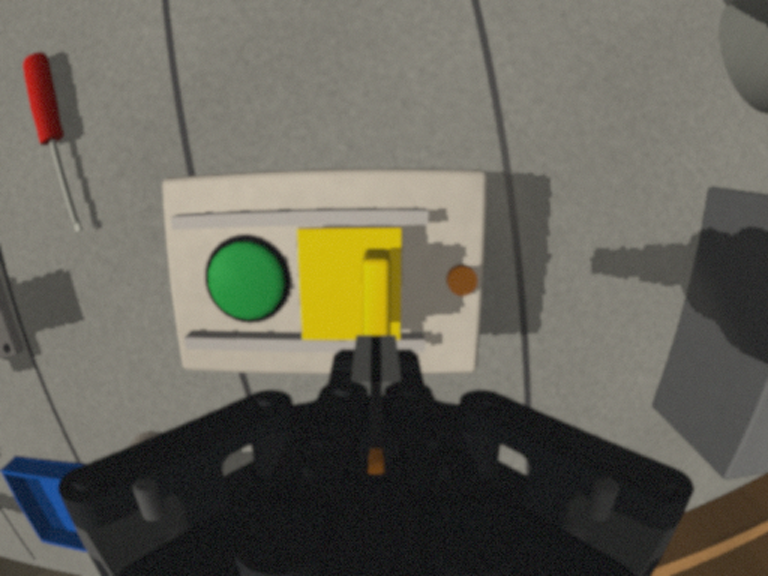

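View pics/f4.png

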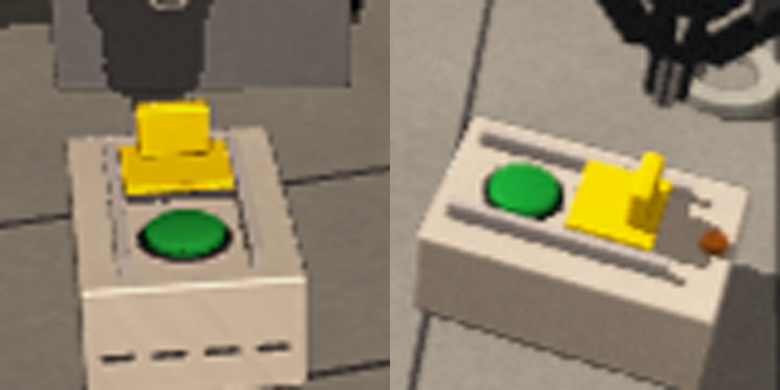

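The tab is fully aside. The button fix of (0.548,0.173) agrees with the box model (0.550,0.172). I'll move over it and come down with the fingers shut.

step_arm(targets=[[[0, -4, 0, 0, 0, 0, 0], [0, -7.9, 0.1, 0, 0, 0, 0], [0, -7.9, 0.1, 0, 0, 0, 0], [3, -7.9, 0.1, 0, 0, 0, 0], [6, -7.9, 0.1, 0, 0, 0, 0], [8, -7.9, 0.1, 0, 0, 0, 0], [9, -7.9, 0.1, 0, 0, 0, 0], [9, -7.9, 0.1, 0, 0, 0, 0]]])

```text
clock: 18.65
position: [0.5478, 0.1727, 0.0867]
tool_rot: [-2.576, 1.564, -2.753]
force: [-0.2, -0.2, 0.8]
grip_width: 0.0003
```

```bash
python3 look.py b1 side,200,110,280,190 scene,285,170,375,260
```

```text
18.65 [0.5478 0.1727 0.0867] [-0.261  0.623 -0.208  1.829  0.185  0.715  0.822] [-0.2 -0.2  0.8] [-0.05 -0.01 -0.01] 0.0003477455679135595
yaw 1.3939550028190384
```

View pics/b1.png

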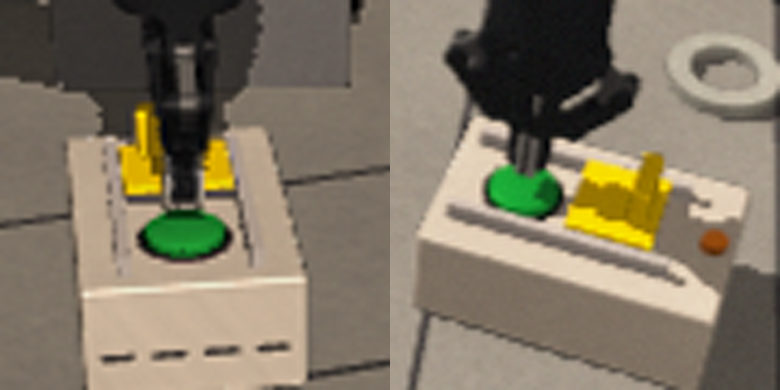

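Tips are about 11 mm above the button and centred. I'll press in small steps, watching the vertical force.

step_arm(targets=[[[0.5, 0, 0, 0, 0, 0, 0], [0.9, 0, 0, 0, 0, 0, 0], [1.1, 0, 0, 0, 0, 0, 0], [1.1, 0, 0, 0, 0, 0, 0]]])

```text
clock: 19.15
position: [0.5487, 0.173, 0.0773]
tool_rot: [-2.537, 1.566, -2.714]
force: [0.9, 0.0, 0.1]
grip_width: -0.0001
```

step_arm(targets=[[[0.2, 0, 0, 0, 0, 0, 0], [0.3, 0, 0, 0, 0, 0, 0], [0.3, 0, 0, 0, 0, 0, 0]]])

```text
clock: 19.45
position: [0.5486, 0.173, 0.0742]
tool_rot: [-2.542, 1.566, -2.719]
force: [0.5, 1.1, 0.1]
grip_width: 0.0
```

step_arm(targets=[[[0.2, 0, 0, 0, 0, 0, 0], [0.3, 0, 0, 0, 0, 0, 0], [0.3, 0, 0, 0, 0, 0, 0]]])

```text
clock: 19.75
position: [0.5487, 0.173, 0.0712]
tool_rot: [-2.541, 1.567, -2.718]
force: [0.3, 0.3, 2.5]
grip_width: 0.0
```

step_arm(targets=[[[0.2, 0, 0, 0, 0, 0, 0], [0.3, 0, 0, 0, 0, 0, 0], [0.3, 0, 0, 0, 0, 0, 0]]])

```text
clock: 20.05
position: [0.5488, 0.173, 0.0681]
tool_rot: [-2.532, 1.567, -2.709]
force: [-0.0, 0.2, 3.7]
grip_width: -0.0002
```

```bash
python3 look.py b2 side,200,110,280,190 scene,285,170,375,260
```

```text
20.05 [0.5488 0.173  0.0681] [-0.266  0.651 -0.201  1.837  0.195  0.676  0.813] [-0.   0.2  3.7] [-0.01 -0.    0.05] -0.00021980868939512702
yaw 1.3937549645701708
```

View pics/b2.png

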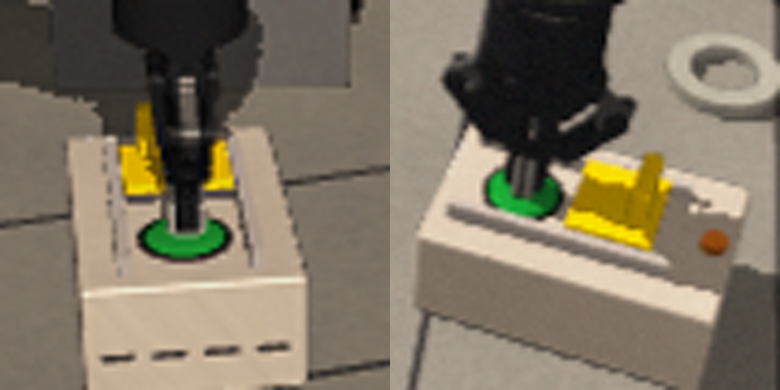

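Contact began near z 0.0715, and the 3.7 N now fits about 3 mm of travel. I'll press on to the bottom; full travel should read 5.2 N or more.

step_arm(targets=[[[0.2, 0, 0, 0, 0, 0, 0], [0.4, 0, 0, 0, 0, 0, 0], [0.4, 0, 0, 0, 0, 0, 0]]])

```text
clock: 20.45
position: [0.5489, 0.1731, 0.065]
tool_rot: [-2.48, 1.567, -2.657]
force: [-5.7, -2.1, 20.4]
grip_width: 0.0001
```

step_arm(targets=[[[0.15, 0, 0, 0, 0, 0, 0], [0.15, 0, 0, 0, 0, 0, 0], [0.15, 0, 0, 0, 0, 0, 0]]])

```text
clock: 20.75
position: [0.5489, 0.1731, 0.0648]
tool_rot: [-2.37, 1.567, -2.547]
force: [-10.0, -3.4, 33.4]
grip_width: -0.0003
```

The force rose to 33 N with no further travel, so the button has bottomed out. I'll look, then lift clear.

```bash
python3 look.py b3 side,200,110,280,190 scene,285,170,375,260
```

```text
20.75 [0.5489 0.1731 0.0648] [-0.268  0.656 -0.199  1.839  0.197  0.669  0.811] [-10.   -3.4  33.4] [-0.83  2.23  0.03] -0.00033913863854658974
yaw 1.3935637641131888
```

step_arm(targets=[[[-1, 0, 0, 0, 0, 0, 0], [-3, 0, 0, 0, 0, 0, 0], [-6, 0, 0, 0, 0, 0, 0], [-10, 0, 0, 0, 0, 0, 0], [-14, 0, 0, 0, 0, 0, 0], [-14, 0, 0, 0, 0, 0, 0], [-14, 0, 0, 0, 0, 0, 0]]])

```text
clock: 21.55
position: [0.5495, 0.1733, 0.2053]
tool_rot: [-2.186, 1.568, -2.364]
force: [-1.0, -0.0, -0.9]
grip_width: -0.0003
```

```bash
python3 look.py b4 side,200,110,280,190 scene,285,170,375,260; python3 look.py b5 scene,155,150,235,230 side,230,195,330,295; python3 look.py b6 scene,0,0,512,384 side,0,0,512,384
```

```text
21.55 [0.5495 0.1733 0.2053] [-0.238  0.468 -0.237  1.737  0.131  0.954  0.867] [-1.  -0.  -0.9] [-0.01  0.08  0.03] -0.0002551434722376813
yaw 1.3934648703416301
21.65 [0.5488 0.1731 0.2038] [-0.238  0.47  -0.237  1.738  0.131  0.954  0.867] [-0.7  0.9 -1.1] [-0.04 -0.01  0.01] -0.0002138190863450512
yaw 1.3935533193946155
21.75 [0.5488 0.1732 0.2037] [-0.238  0.47  -0.237  1.738  0.131  0.954  0.867] [-0.2  0.  -0.5] [ 0.   -0.02  0.01] 1.9554005488545727e-05
yaw 1.3935938816383857
```

View pics/b3.png

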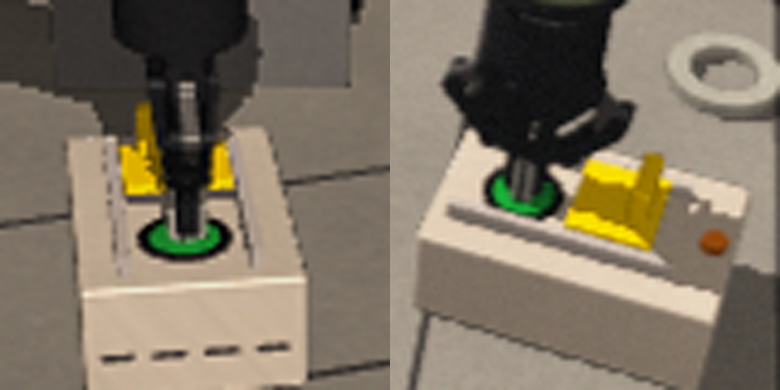

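View pics/b4.png

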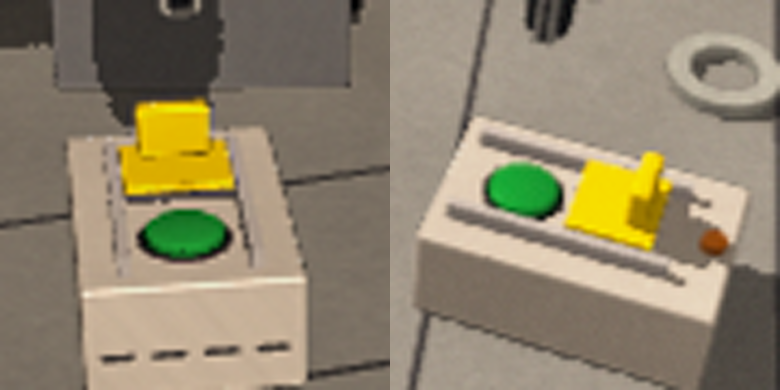

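View pics/b5.png

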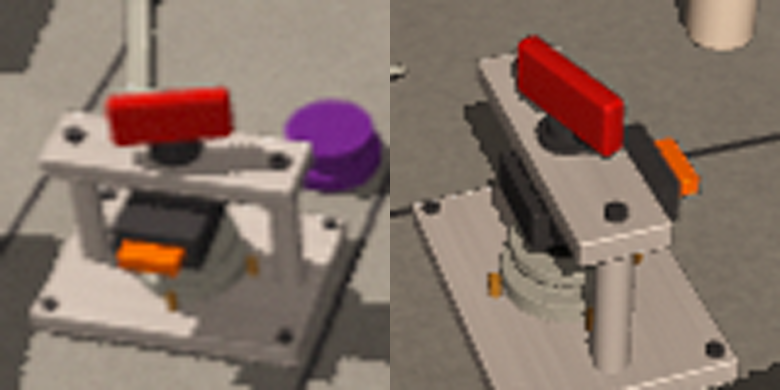

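View pics/b6.png

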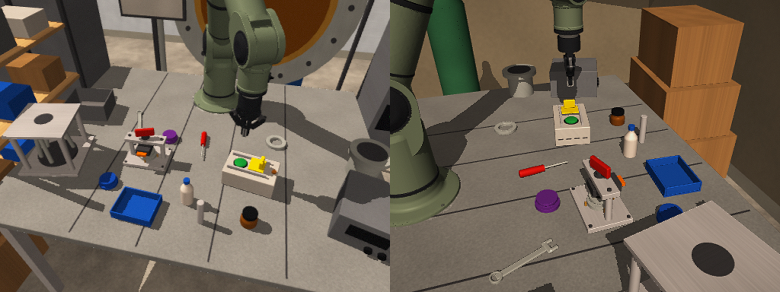

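The button went fully down (dark ring visible in b3) and is back up. The tab is against its stop, the indicator is out and the bystanders are in place. Handing in.

```bash
python3 -c "
from workcell import bot
print(bot.job_done())"
```

```text
the job is handed in; nothing more can be done
None
```

The job is done and handed in, with about 22 s on the clock when I let go; no verdict was reported.

- **Knob:** I turned the red knob clockwise by about 1.63 rad and stopped at the step where the orange tab popped. The scene and side views still showed the tab out at the end. I had no direct reading of the knob angle or of the foot's force on the flange. The over-tightening limit holds by arithmetic: a start of at most 0.7 rad plus 1.63 is under 2.7.
- **Lock tab:** I slid it about 64 mm, until the force rose to about 8 N at its stop. The pictures then showed the button fully uncovered.
- **Button:** I pressed it until it bottomed out, with about 33 N on the fingertips and no further travel. It was back up in the last pictures.
- **Bystanders:** All looked to be in their original places, and the robot was clear of everything.

**Check that disagreed:** the fingertips sit about 30 mm higher than the stated distance from the tool point to the tips. My first close therefore shut just above the knob bar, with no contact. I corrected it from the pictures and used the corrected height from then on.

**Unclear:** the amber lamp looked unchanged after the press, so it neither confirms nor contradicts that the leak test started.

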